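Test and re-arm the mushroom stop of a dental polishing lathe

TASK

Do the morning check of the polishing lathe's emergency stop with fingertips only, gripping nothing: press the big three-lobed mushroom head straight in until it latches and stays in by itself when you take your finger off, then push a lobe round clockwise (seen from above) until the latch lets go and the head springs back out, and let it turn back. Then push the small round reset button beside it fully in and let go, to re-arm the lathe. Push gently, and leave the things standing around the lathe where they are.

Things in the scene. Friction and masses are not known exactly. Their poses are not given: they have to be found in the camera images.
- lathe: bench polishing lathe, fixed, front to -x. Origin on the bench under the centre of its white console (190 mm in x, 240 mm in y). Its level aluminium panel, 87 mm above the bench, carries stop and reset button, axes at x = 0, y = +55 and -55 mm (which is which varies). On the -y side a grey motor (y -126 to -254 mm, up to z = 140 mm), spindle, felt wheel and pan reach to y = -375 mm.
- stop_unit: the whole mushroom stop (push to latch, turn to release). Origin on the panel on the button's axis, z up. Fixed part: disc 80 mm across, 2 mm thick, and a collar 33 mm across up to 4.5 mm above the panel; the moving head stands on it. Gripping it or pushing on its side with over 30 N, or pressing it in with over 60 N, fails.
- stop_top (a point): centre of the head's crown, moving with it: 30 mm above the panel when out, 23.5 mm latched. Head 16 mm thick: round core of radius 18 mm and three lobes 120 degrees apart, 18 mm wide, 13 mm thick, round ends 34 mm from the axis; underside 14 mm above the panel when out, 7.5 mm latched. x axis through the middle of one lobe, z up. A fingertip fits in the open gaps between lobes.
- stop_press (a joint): how far the head is in, m: 0 = out, 0.0065 = latched, 0.009 = hard stop. Spring 4 N at the start, 10.5 N at the hard stop; pushed past 0.0065 (about 9 N) the latch catches and holds it there when let go.
- stop_head (a joint): turn of the head, rad, clockwise seen from above positive: 0 = rest, 1.1 = hard stop. A light return spring (about 0.01 to 0.07 N m) brings it back to 0 when let go. While latched in, turning it past about 0.5 to 0.6 rad frees the latch and the head springs out to stop_press = 0.
- reset_base: fixed round housing of the reset button, 42 mm across, 12 mm high. Origin on the panel on the button's axis, z up. Pushing or pinching it with over 60 N fails.
- reset_top (a point): centre of the top of the reset push button: plain round cap 26 mm across, its top 21 mm above the panel when out, proud of the housing even when fully in.
- reset (a joint): how far the reset button is pushed in, m: 0 = out, 0.005 = fully in (5 N). It springs back when let go.
- jar_mid (a point): middle (half-way up) of a white powder jar, 60 mm across, 125 mm tall, standing loose on the bench to the +y side of the console. Leave alone.
- dropper_mid (a point): middle of a small dropper bottle, 28 mm across, 68 mm tall, standing loose on the bench in front of the console. Leave alone.
- tin_mid (a point): middle of a flat round floss tin, 67 mm across, 25 mm tall, loose on the bench in front of the console. Leave alone.
- syringe_mid (a point): middle of the barrel of a composite syringe lying loose on the bench to the +y side of the console, about 120 mm long, 30 mm wide, 18 mm high. Leave alone.

How it is judged (in metres and radians):
On the way, in this order (a step that is already met when the one before it is completed fails the run):
1. the mushroom head has been pressed in, is latched, and stays in with nothing touching it (value of joint stop_press above 0.005 m and value of joint stop_head below 0.2 rad and contact force between each of the fingers, the arm and stop_unit below 0.3 N), for 0.2 s.
2. the head has been twisted free of the latch and has sprung back out (value of joint stop_press below 0.0015 m), for 0.1 s.
3. the reset button is pushed fully in while the stop is out (value of joint reset above 0.004 m and value of joint stop_press below 0.0015 m), for 0.05 s.
At the end, for the whole second after the job is handed in: the mushroom head is out (within 1.5 mm) and turned back to rest (within 0.15 rad), the reset button is out again (within 1.5 mm), and the jar, dropper bottle, floss tin and syringe are within 25 mm of where they stood (value of joint each of stop_press, reset below 0.0015 m and value of joint stop_head below 0.15 rad and distance of each of jar_mid, dropper_mid, tin_mid, syringe_mid from where it was at the start of the episode below 0.025 m); the robot touches nothing.
It fails at once if the stop is gripped or pushed sideways with over 30 N (head not at the bottom of its travel), or pressed with over 60 N ((contact force between the fingers and stop_unit above 30 N and value of joint stop_press below 0.0085 m) or contact force between the fingers and stop_unit above 60 N).
It fails at once if the reset button is gripped or pushed with over 60 N (contact force between the fingers and reset_base above 60 N).
It fails at once if a thing around the lathe is lifted, carried, knocked over or shoved over 25 mm (distance of any of jar_mid, dropper_mid, tin_mid, syringe_mid from where it was at the start of the episode above 0.025 m).
It also fails if it takes over 58 s, if anything falls off the work surface, if the arm or the gripper's body presses on something with over 40 N, if the wrist force passes 120 N, or if a joint passes its speed limit or range.

ROBOT

A 6-joint arm with a two-finger parallel gripper is mounted at the origin on the work surface. World frame = base frame: x ahead of the robot, y to its left, z up, the work surface at z = 0. Lengths are in mm, angles in rad, forces in N, time in s.
With the tool pointing down it reaches from about 350 to 775 mm from the base axis. Payload 7.3 kg.
Tool frame: the origin (TCP) lies at the centre of the arm's flange, where the gripper is bolted on; the fingertips stand 178 mm ahead of it and the grasp point (between the pads) lies 159 mm ahead of it; z points along the fingers, y is the line along which they close (so a half turn about z gives the same grasp; the last joint's range is limited). The gripper opens to 92 mm and grips with 3 to 60 N. Pads are 19 mm wide; open, the fingers measure 130 mm over their backs; the gripper's body (75 mm by 190 mm) begins 47 mm behind the grasp point.
Start: joints at [-1.406, 0.342, 1.524, -0, 1.275, -0.146], TCP at [160.576, -499.843, 404.741] pointing down, gripper open.
Joint ranges: [-2.53, 2.53], [-0.77, 2.02], [0.04, 2.7], [-1, 4.14], [0.28, 2.66], [-3.11, 3.11]. Speed limits (rad/s): [2.57, 2.57, 3.14, 3.14, 3.14, 3.14].

INTERFACE

Orientations are given as a unit quaternion [w, x, y, z].
In Python, from bench import read_state, camera, calibration, hand_in gives the robot as it stands.
- The arm moves only by the tool servo_tool, never from a script. Its argument "series" is text: rows parted by semicolons, each of 7 numbers parted by spaces: the turn, a rotation vector about the tool's x, y, z in degrees, then the shift along the tool's x, y, z in mm, then the closure, from 0 (fully open) to 1 (shut). In form: wx wy wz tx ty tz jaw; .... A call has exactly 10 rows; each row is the pose to reach, as a shift and turn from the pose commanded when the call began, along the tool's axes at that moment; what a row does not reach only later rows make up. A row lasts 1/10 s, in which the tool goes at most 50 mm and 8.59 degrees, less where a joint would pass 70% of its speed; a pose out of reach is approached as far as the arm can. A call with a gripper value outside its range is refused whole. The fingers move at their own pace and stop on an object; "newtons" is the grip in N (left out, the last holds). Time passes only in rows, so rows that repeat a pose let the fingers close, or fill a call up. It gives the time, the measured TCP pose, the force, the opening and the grip force at its end, in the units of the state.
- read_state(): the state, without advancing time (a new reading comes with each control period).
- camera(name): name is "scene" or "top" or "wrist"; returns the picture (480x640x3 uint8, red, green, blue); there is no depth.
- calibration(name): a dict with "fx", "fy", "cx", "cy" (pixels), "dist" ([k1, k2, p1, p2, k3] as OpenCV has them; the pictures are not rectified), "R" (3x3) and "t" (3): a world point X has camera coordinates R X + t. Camera axes: x right, y down, z forward; pixel columns grow to the right and rows downward; lengths in mm; the calibration is good to about 2 mm. A picture is of the moment at which its call begins: read the wrist's pose just before it. calibration takes no time and is no camera call; for the wrist camera it gives the pose at the moment of the call.
- hand_in(): hands the job in; it is judged then, once.
The state is a dict: "t": time; "qpos": joint angles; "joint_velocities": joint speeds; "tau": joint torques, N m; "eef_pos": TCP position; "tool_rot": TCP orientation; "wrist_force": force on the tool from outside, world axes, zero at the start; "torque": the same for the moment, N m; "opening": finger opening in mm; "gripper_force": force on a finger pad.
Only numpy, scipy, OpenCV 4.12 (cv2) and the standard library are available. Lean on these libraries where they do the work, as an engineer would, in place of code of your own. Each camera call takes 0.05 s, during which the arm holds its last target. There are 200 camera calls.

## Working session

There is one attempt and no reset: what is moved stays moved. The work goes in short steps, Python scripts to look and compute and a tool call to move; the robot and the scene stay as the last step left them, time stands still between calls to the robot, and variables do not carry over. Pictures are saved under pics/ and viewed, at most 10 in all, crops included, and the job is handed in when it is done.

Besides the shell and the picture viewer there is one more tool, called after ">>>" by a JSON object that holds its "fn" and its "kwargs". servo_tool: Moves the arm, as the interface text tells. Its arguments: {"type":"object","properties":{"series":{"type":"string"},"newtons":{"type":"number"}},"required":["series"]}

```bash
mkdir -p pics
python3 - <<'E'
from bench import *
import cv2,numpy as np
s=read_state();print(s['t'],s['eef_pos'],s['tool_rot'],s['opening'],s['wrist_force'])
for n in ['scene','top']:
    cv2.imwrite(f'pics/{n}0.png',camera(n)[:,:,::-1]); c=calibration(n); print(n,c)
E
```

```text
0.0 [ 160.55487034 -499.69355023  404.04484334] [-7.89911994e-04  9.87951545e-01  1.54761497e-01  6.07006254e-07] 91.79072727395545 [-0.63794948  0.63262159  1.02613978]
scene {'fx': 624.9991129246233, 'fy': 624.9991129246233, 'cx': 322.0141990739026, 'cy': 231.78895723956464, 'dist': array([-0.06655273,  0.        ,  0.        ,  0.        ,  0.        ]), 'R': array([[ 6.05425805e-03,  9.99944189e-01,  8.65818508e-03],
       [ 8.63641775e-01, -8.64121555e-04, -5.04105284e-01],
       [-5.04069667e-01,  1.05295538e-02, -8.63598807e-01]]), 't': array([-146.29990079, -429.7636934 , 1290.92142793])}
top {'fx': 483.14854644307127, 'fy': 483.14854644307127, 'cx': 316.51998397007196, 'cy': 241.0306957299593, 'dist': array([0.01121465, 0.        , 0.        , 0.        , 0.        ]), 'R': array([[-7.87669888e-03, -9.99968584e-01,  8.88193371e-04],
       [-9.81616383e-01,  7.56274275e-03, -1.90714660e-01],
       [ 1.90701952e-01, -2.37406712e-03, -9.81645114e-01]]), 't': array([133.73549329, 547.18413834, 657.70300781])}
```

View pics/top0.png

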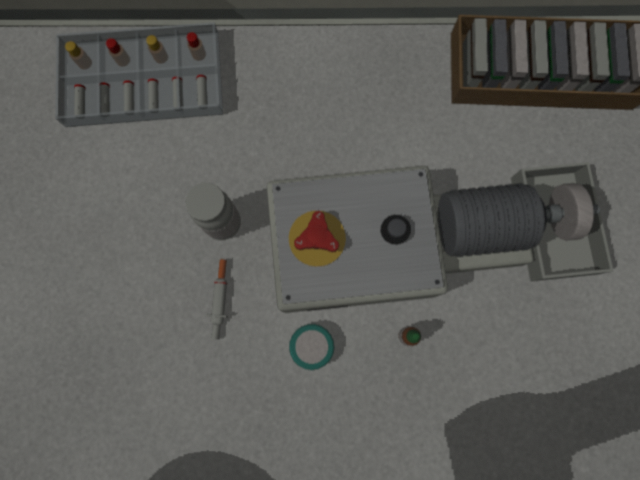

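View pics/scene0.png

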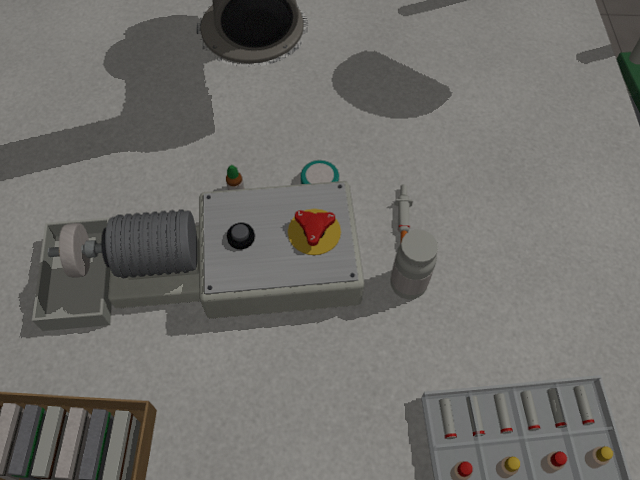

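The top view shows the red three-lobed head on a yellow disc at about (317,237), the black reset button at (396,229), the motor to the right (-y), the tin at (312,346) and the dropper at (411,336). The scene view agrees: stop (315,230), reset (240,235).

```bash
cat > h.py <<'E'
from bench import *
import cv2,numpy as np
def ray(n,uv,z,c=None):
    c=c or calibration(n)
    K=np.array([[c['fx'],0,c['cx']],[0,c['fy'],c['cy']],[0,0,1]])
    p=cv2.undistortPoints(np.array(uv,float).reshape(-1,1,2),K,c['dist'])[:,0]
    R=c['R'];o=-R.T@c['t']; d=np.c_[p,np.ones(len(p))]@R
    return (o+d*((z-o[2])/d[:,2])[:,None])[:,:2]
def masks(im):
    h=cv2.cvtColor(im,cv2.COLOR_RGB2HSV);H,S,V=cv2.split(h)
    red=(((H<8)|(H>172))&(S>150)&(V>60)).astype('uint8')
    yel=((H>15)&(H<32)&(S>120)&(V>60)).astype('uint8')
    return red,yel
def big(m,center=None,r=80):
    if center is not None:
        z=np.zeros_like(m);cv2.circle(z,center,r,1,-1);m=m*z
    cs,_=cv2.findContours(m,cv2.RETR_EXTERNAL,cv2.CHAIN_APPROX_NONE)
    return max(cs,key=cv2.contourArea)[:,0]
def lobes(n,cont,z,c=None):
    P=ray(n,cont,z,c)
    # fit centre: min enclosing triangle of contour -> centroid, lobe direction from 3rd harmonic
    _,t=cv2.minEnclosingTriangle(P.astype('float32').reshape(-1,1,2)); ctr=t[:,0].mean(0)
    v=P-ctr;a=np.arctan2(v[:,1],v[:,0]);r=np.hypot(*v.T)
    k=np.angle(np.sum((r**4)*np.exp(3j*a)))/3
    return ctr,np.degrees(k),r.max()
E
python3 - <<'E'
from h import *
for n,c in [('top',(317,237)),('scene',(315,230))]:
    im=cv2.imread(f'pics/{n}0.png')[:,:,::-1].copy()
    red,yel=masks(im)
    P=big(red,c,45); print(n,'red',lobes(n,P,113))
    Y=big(cv2.bitwise_or(red,yel),c,45); yy=ray(n,big(yel,c,45),89)
    print(' disc circ',cv2.minEnclosingCircle(yy.astype('float32')))
    # reset: dark blob
    V=im.max(2);m=(V<60).astype('uint8');rc=(396,229) if n=='top' else (240,235)
    D=big(m,rc,25);print(' reset@99',cv2.minEnclosingCircle(ray(n,D,99).astype('float32')))
    if n=='top': print(ray(n,[(278,188),(421,174),(437,282),(288,297)],87)); print('dropper,tin',ray(n,[(411,336)],68),ray(n,[(312,346)],25),'jar',ray(n,[(208,202)],125))
    x=[c,rc][0];w=im[c[1]-60:c[1]+60,c[0]-110:c[0]+130];cv2.imwrite(f'pics/c_{n}.png',cv2.resize(w,None,fx=3,fy=3)[:,:,::-1])
E
```

```text
top red (array([545.4895 , 129.32825], dtype=float32), np.float64(-3.796298295454026), np.float64(32.91280114910956))
 disc circ ((545.6246337890625, 129.28912353515625), 39.005104064941406)
 reset@99 ((555.3787841796875, 19.730010986328125), 22.181190490722656)
[[619.07450998 183.93634042]
 [638.39301001 -21.20184228]
 [482.89912518 -35.55953583]
 [463.91514539 169.13771372]]
dropper,tin [[ 4.10329938e+02 -1.86578483e-01]] [[396.89742677 137.26070129]] jar [[588.4358143  274.35184235]]
scene red (array([549.9622 , 130.32253], dtype=float32), np.float64(-3.30467372963483), np.float64(36.02265629913515))
 disc circ ((548.6812744140625, 129.7362060546875), 39.72693634033203)
 reset@99 ((562.1472778320312, 21.028135299682617), 22.738988876342773)
```

View pics/c_top.png

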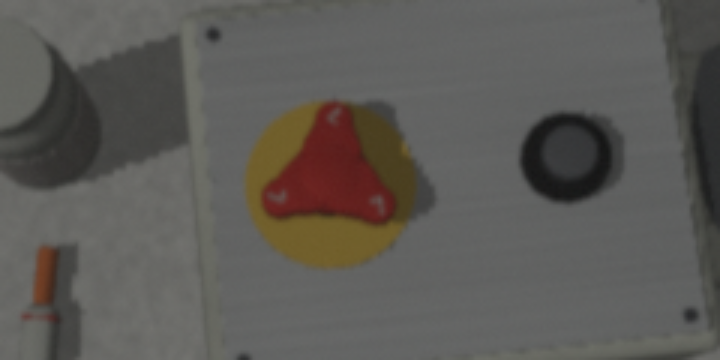

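>>> {"fn": "servo_tool", "kwargs": {"series": "0 0 -7.2 35 -30 0 1;0 0 -14.4 70 -60 0 1;0 0 -21.6 105 -90 0 1;0 0 -28.9 140 -120 0 1;0 0 -36.1 175 -150 0 1;0 0 -43.3 210 -180 0 1;0 0 -50.5 245 -210 0 1;0 0 -57.7 280 -240 0 1;0 0 -65 315 -270 0 1;0 0 -72.2 350 -300 0 1", "newtons": 5}}

```text
t: 1.1
eef_pos: [402.6, -105.3, 404.7]
tool_rot: [0.0, 0.705, 0.709, -0.0]
wrist_force: [0.5, -1.1, -0.0]
opening: 16.5
gripper_force: 0.0
```

>>> {"fn": "servo_tool", "kwargs": {"series": "0 0 0 30 18 0 1;0 0 0 65 40 0 1;0 0 0 100 61 0 1;0 0 0 135 83 0 1;0 0 0 170 104 0 1;0 0 0 200 122 0 1;0 0 0 225 138 0 1;0 0 0 236.5 145 0 1;0 0 0 236.5 145 0 1;0 0 0 236.5 145 0 1"}}

```text
t: 2.1
eef_pos: [546.6, 128.7, 404.3]
tool_rot: [-0.0, 0.707, 0.707, -0.001]
wrist_force: [-0.1, -0.7, 0.1]
opening: 0.6
gripper_force: 0.0
```

Run:
```python
from h import *
s=read_state();print(s['t'],s['eef_pos'],s['tool_rot'],s['opening'],s['wrist_force'])
c=calibration('wrist');im=camera('wrist');cv2.imwrite('pics/w1.png',im[:,:,::-1]);print(c)
red,yel=masks(im)
try:
    print(lobes('wrist',big(red),113,c)); print(cv2.minEnclosingCircle(ray('wrist',big(yel),89,c).astype('float32')))
except Exception as e: print(e)
```

```text
2.1 [546.6385201  128.69014023 404.294005  ] [-1.94823260e-04  7.07048177e-01  7.07164995e-01 -7.11688661e-04] 0.611688661457118 [-0.14350254 -0.69532894  0.12780434]
{'fx': 330.62106283328393, 'fy': 330.62106283328393, 'cx': 319.06404931165815, 'cy': 239.59746365023116, 'dist': array([-0.03243054,  0.        ,  0.        ,  0.        ,  0.        ]), 'R': array([[ 9.99999165e-01,  2.82203192e-04, -1.26091598e-03],
       [ 6.12403938e-04, -9.62804601e-01,  2.70197936e-01],
       [-1.13776499e-03, -2.70198483e-01, -9.62803970e-01]]), 't': array([-545.88138573,   89.48543152,  424.75717381])}
(array([546.68115, 130.49275], dtype=float32), np.float64(-4.352370715404041), np.float64(33.48452376297797))
((546.4986572265625, 129.77880859375), 39.866661071777344)
```

View pics/w1.png

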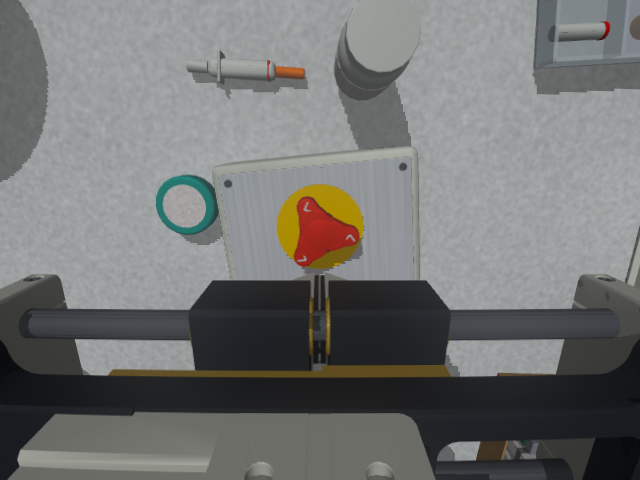

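The wrist view shows the head at about (325,233), lobes to the right, upper left and lower left; the closed fingers are above it and slightly nearer. Everything agrees with the stop axis at (546.6, 129.8) mm.

>>> {"fn": "servo_tool", "kwargs": {"series": "0 0 0 0.3 0 20 1;0 0 0 0.6 0 50 1;0 0 0 0.6 0 80 1;0 0 0 0.6 0 97 1;0 0 0 0.6 0 104 1;0 0 0 0.6 0 107 1;0 0 0 0.6 0 110 1;0 0 0 0.6 0 112 1;0 0 0 0.6 0 114 1;0 0 0 0.6 0 115 1"}}

```text
t: 3.15
eef_pos: [547.3, 129.7, 291.1]
tool_rot: [0.001, 0.707, 0.707, 0.001]
wrist_force: [-1.6, -2.2, 6.8]
opening: 0.7
gripper_force: 3.2
```

>>> {"fn": "servo_tool", "kwargs": {"series": "0 0 0 0 0 0.7 1;0 0 0 0 0 1.4 1;0 0 0 0 0 2.1 1;0 0 0 0 0 2.8 1;0 0 0 0 0 3.5 1;0 0 0 0 0 4 1;0 0 0 0 0 4.2 1;0 0 0 0 0 4.2 1;0 0 0 0 0 4.2 1;0 0 0 0 0 4.2 1"}}

```text
t: 4.15
eef_pos: [547.2, 129.7, 287.5]
tool_rot: [0.001, 0.707, 0.707, 0.001]
wrist_force: [-2.4, -3.0, 8.6]
opening: 0.7
gripper_force: 4.4
```

>>> {"fn": "servo_tool", "kwargs": {"series": "0 0 0 0 0 1 1;0 0 0 0 0 1 1;0 0 0 0 0 -4 1;0 0 0 0 0 -14 1;0 0 0 0 0 -34 1;0 0 0 0 0 -54 1;0 0 0 0 0 -74 0;0 0 0 0 0 -80 0;0 0 0 0 0 -80 0;0 0 0 0 0 -80 0"}}

```text
t: 5.15
eef_pos: [546.8, 129.9, 364.8]
tool_rot: [-0.0, 0.707, 0.707, -0.0]
wrist_force: [-0.0, -0.5, -0.2]
opening: 27.9
gripper_force: 0.0
```

Run:
```python
from h import *
s=read_state();print(s['t'],s['eef_pos'],s['opening'],s['wrist_force'])
c=calibration('wrist');im=camera('wrist');cv2.imwrite('pics/w2.png',im[150:330,200:460,::-1].repeat(2,0).repeat(2,1))
red,yel=masks(im)
print(lobes('wrist',big(red),113,c),lobes('wrist',big(red),106.5,c))
for n,cc in [('top',(317,237)),('scene',(315,230))]:
    im=camera(n)
    red,_=masks(im); 
    P=big(red,cc,45);o=big(masks(cv2.imread(f'pics/{n}0.png')[:,:,::-1].copy())[0],cc,45)
    print(n,len(P),P.mean(0),o.mean(0),lobes(n,P,107),lobes(n,P,113))
```

```text
5.15 [546.77981077 129.92020489 364.76048483] 27.91266330577474 [-0.02761249 -0.47684337 -0.18031427]
(array([547.09216, 132.33351], dtype=float32), np.float64(-4.312525191327963), np.float64(33.257004928749915)) (array([547.1101 , 130.36818], dtype=float32), np.float64(-4.312525026041421), np.float64(34.19043053860343))Traceback (most recent call last):
  File "<stdin>", line 9, in <module>
  File "h.py", line 18, in big
    return max(cs,key=cv2.contourArea)[:,0]
           ~~~^^^^^^^^^^^^^^^^^^^^^^^^
ValueError: max() iterable argument is empty
```

View pics/w2.png

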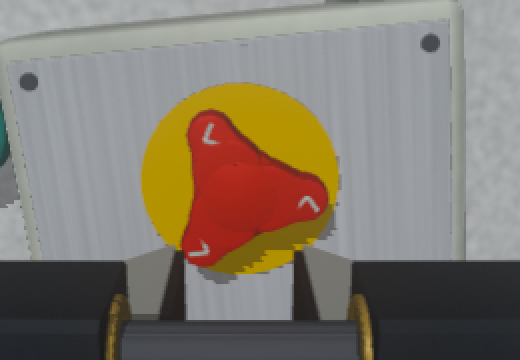

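The crop shows the head at about (240,190) with its lobes unturned. The measured radius and position fit the latched height.

>>> {"fn": "servo_tool", "kwargs": {"series": "0 0 0 10 -10 0 0;0 0 0 27 -25 0 0;0 0 0 27 -25 0 0;0 0 0 27 -25 0 0;0 0 0 27 -25 0 0;0 0 0 27 -25 0 0;0 0 0 27 -25 10 0;0 0 0 27 -25 25 0;0 0 0 27 -25 40 0;0 0 0 27 -25 50 0"}}

```text
t: 6.25
eef_pos: [521.8, 156.6, 313.7]
tool_rot: [-0.001, 0.707, 0.707, -0.001]
wrist_force: [-0.7, 0.1, 0.2]
opening: 91.7
gripper_force: 0.0
```

>>> {"fn": "servo_tool", "kwargs": {"series": "0 0 0 0 0 5 0;0 0 0 0 0 12 0;0 0 0 0 0 19 0;0 0 0 0 0 26 0;0 0 0 0 0 32 0;0 0 0 0 0 37 0;0 0 0 0 0 40 0;0 0 0 0 0 42 0;0 0 0 0 0 42 0;0 0 0 0 0 42 0"}}

```text
t: 7.25
eef_pos: [522.1, 156.9, 273.7]
tool_rot: [0.0, 0.707, 0.707, 0.0]
wrist_force: [-0.6, -0.1, -0.0]
opening: 92.2
gripper_force: 0.0
```

>>> {"fn": "servo_tool", "kwargs": {"series": "0 0 0 -3 0 0 0;0 0 0 -6 0 0 0;0 0 0 -8.5 0 0 0;0 0 0 -11 0 0 0;0 0 0 -13 0 0 0;0 0 0 -15 0 0 0;0 0 0 -17 0 0 0;0 0 0 -19 0 0 0;0 0 0 -21 0 0 0;0 0 0 -21 0 0 0"}}

```text
t: 8.25
eef_pos: [522.0, 135.7, 273.5]
tool_rot: [0.0, 0.707, 0.707, -0.0]
wrist_force: [0.7, 1.2, 0.8]
opening: 91.7
gripper_force: 0.9
```

```bash
cat > look.py <<'E'
from h import *
import sys
s=read_state();print(s['t'],s['eef_pos'],s['opening'],s['wrist_force'])
c=calibration('wrist');im=camera('wrist');cv2.imwrite(f'pics/{sys.argv[1]}.png',im[:,:,::-1])
P=big(masks(im)[0])
for z in (106.5,113): print(z,lobes('wrist',P,z,c))
E
python3 look.py w3
```

```text
8.25 [522.01277245 135.70658631 273.5234179 ] 91.72282037226155 [0.74634264 1.17930055 0.84826924]
106.5 (array([546.6958, 146.5131], dtype=float32), np.float64(-30.11487140276667), np.float64(26.202749076783583))
113 (array([545.59033, 149.24045], dtype=float32), np.float64(-30.114872438160024), np.float64(25.042924631790452))
```

View pics/w3.png

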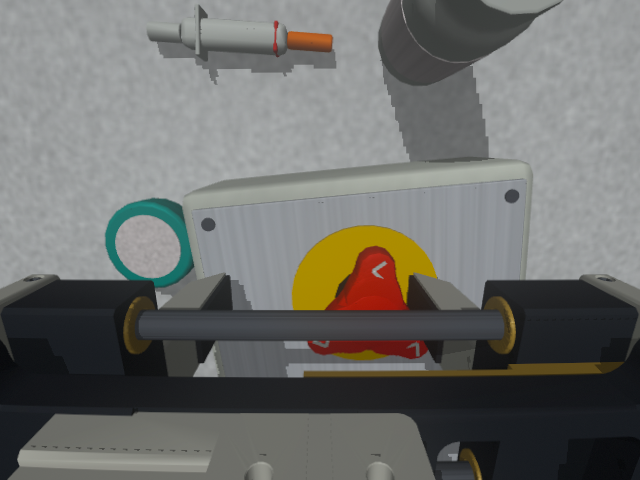

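The head is turning: its visible lobe is now at (375,255), about 0.5 rad round, and the force is about 1 N. I'll keep pushing.

>>> {"fn": "servo_tool", "kwargs": {"series": "0 0 0 -1.5 0 0 0;0 0 0 -3 0 0 0;0 0 0 -4.5 0 0 0;0 0 0 -6 0 0 0;0 0 0 -7.5 0 0 0;0 0 0 -9 0 0 0;0 0 0 -10 0 0 0;0 0 0 -10 0 0 0;0 0 0 -10 0 0 0;0 0 0 -10 0 0 0"}}

```text
t: 9.3
eef_pos: [522.1, 125.9, 273.5]
tool_rot: [0.0, 0.707, 0.707, -0.0]
wrist_force: [1.4, 2.1, 0.2]
opening: 92.0
gripper_force: 0.9
```

```bash
python3 look.py w4
```

```text
9.3 [522.06303986 125.92292521 273.46198166] 92.03541654284118 [1.35131105 2.06458521 0.24184509]
106.5 (array([544.1731 , 138.39316], dtype=float32), np.float64(-38.59298183015459), np.float64(34.907561371904464))
113 (array([543.18085, 141.04713], dtype=float32), np.float64(-38.59295720031768), np.float64(33.361720801278636))
```

View pics/w4.png

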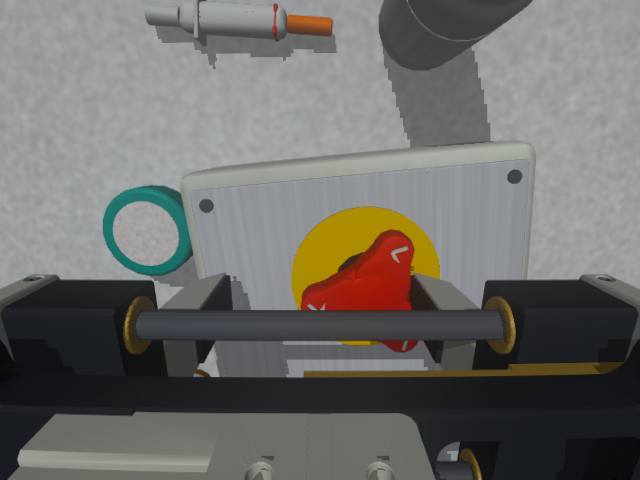

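The lobe is now at (395,245), about 0.9 rad round, and the black stem shows beneath it at (350,263), so the head has sprung out. Now I'll back off along the same path and lift.

>>> {"fn": "servo_tool", "kwargs": {"series": "0 0 0 3 0 0 0;0 0 0 7 0 0 0;0 0 0 11 0 0 0;0 0 0 15 0 0 0;0 0 0 19 0 0 0;0 0 0 23 0 0 0;0 0 0 27 0 0 0;0 0 0 31 0 0 0;0 0 0 32 0 0 0;0 0 0 32 0 -2 0"}}

```text
t: 10.35
eef_pos: [521.9, 158.1, 275.3]
tool_rot: [-0.0, 0.707, 0.707, -0.0]
wrist_force: [-0.2, 0.4, -0.3]
opening: 91.8
gripper_force: 0.0
```

>>> {"fn": "servo_tool", "kwargs": {"series": "0 0 0 0 0 -5 0;0 0 0 0 0 -15 0;0 0 0 0 0 -30 0;0 0 0 0 0 -50 0;0 0 0 0 0 -70 1;0 0 0 0 10 -90 1;0 0 0 -5 25 -90 1;0 0 0 -20 25 -90 1;0 0 0 -28 25 -90 1;0 0 0 -28 25 -90 1"}}

```text
t: 11.35
eef_pos: [546.5, 128.5, 365.3]
tool_rot: [-0.0, 0.708, 0.707, -0.001]
wrist_force: [0.4, 1.1, -1.2]
opening: 48.6
gripper_force: 0.0
```

```bash
python3 look.py w5
```

```text
11.35 [546.49771994 128.50878797 365.25825637] 48.647161298673105 [ 0.36627044  1.08389277 -1.22518895]
106.5 (array([546.8789 , 128.80641], dtype=float32), np.float64(-4.16334580919983), np.float64(34.671316352306))
113 (array([546.86316, 130.77167], dtype=float32), np.float64(-4.163343678267553), np.float64(33.726582984836796))
```

The head is back at its rest angle (-4.2°) and at the out height. Next is the reset button, at (556.8, 20.3).

>>> {"fn": "servo_tool", "kwargs": {"series": "0 0 0 -20 3 0 1;0 0 0 -50 6 0 1;0 0 0 -80 10 0 1;0 0 0 -100 10 10 1;0 0 0 -108.5 10 30 1;0 0 0 -108.5 10 50 1;0 0 0 -108.5 10 64 1;0 0 0 -108.5 10 72 1;0 0 0 -108.5 10 74 1;0 0 0 -108.5 10 74 1"}}

```text
t: 12.4
eef_pos: [557.1, 21.6, 291.7]
tool_rot: [0.0, 0.707, 0.707, 0.0]
wrist_force: [-0.1, 0.5, 0.2]
opening: 0.4
gripper_force: 0.0
```

>>> {"fn": "servo_tool", "kwargs": {"series": "0 0 0 0 0 2 1;0 0 0 0 0 4 1;0 0 0 0 0 5.5 1;0 0 0 0 0 7 1;0 0 0 0 0 8.5 1;0 0 0 0 0 9.5 1;0 0 0 0 0 10 1;0 0 0 0 0 10.5 1;0 0 0 0 0 10.5 1;0 0 0 0 0 10.5 1"}}

```text
t: 13.4
eef_pos: [557.1, 21.5, 281.3]
tool_rot: [0.0, 0.707, 0.707, 0.0]
wrist_force: [-0.4, 0.7, 5.5]
opening: 0.7
gripper_force: 2.5
```

>>> {"fn": "servo_tool", "kwargs": {"series": "0 0 0 0 0 0.5 1;0 0 0 0 0 1 1;0 0 0 0 0 1.5 1;0 0 0 0 0 2 1;0 0 0 0 0 2 1;0 0 0 0 0 2 1;0 0 0 0 0 2 1;0 0 0 0 0 2 1;0 0 0 0 0 2 1;0 0 0 0 0 2 1"}}

```text
t: 14.4
eef_pos: [557.0, 21.5, 281.0]
tool_rot: [0.001, 0.707, 0.707, 0.001]
wrist_force: [-5.7, 0.6, 17.5]
opening: 0.3
gripper_force: 8.9
```

Hard stop reached: 17.5 N with no further travel. Releasing.

>>> {"fn": "servo_tool", "kwargs": {"series": "0 0 0 0 0 0 1;0 0 0 0 0 -3 1;0 0 0 0 0 -10 1;0 0 0 0 0 -25 1;0 0 0 0 0 -45 1;0 0 0 0 0 -65 1;0 0 0 0 0 -85 1;0 0 0 0 0 -100 1;0 0 0 0 0 -100 1;0 0 0 0 0 -100 1"}}

```text
t: 15.4
eef_pos: [556.9, 21.4, 378.3]
tool_rot: [-0.0, 0.707, 0.707, -0.0]
wrist_force: [-0.2, 0.4, -0.9]
opening: 0.2
gripper_force: 0.0
```

Run:
```python
from h import *
s=read_state();print(s['t'],s['eef_pos'],s['wrist_force'])
im=camera('scene');cv2.imwrite('pics/s6.png',im[:,:,::-1])
```

```text
15.4 [556.88766354  21.40242535 378.33901061] [-0.2396946   0.41205381 -0.90620807]
```

View pics/s6.png

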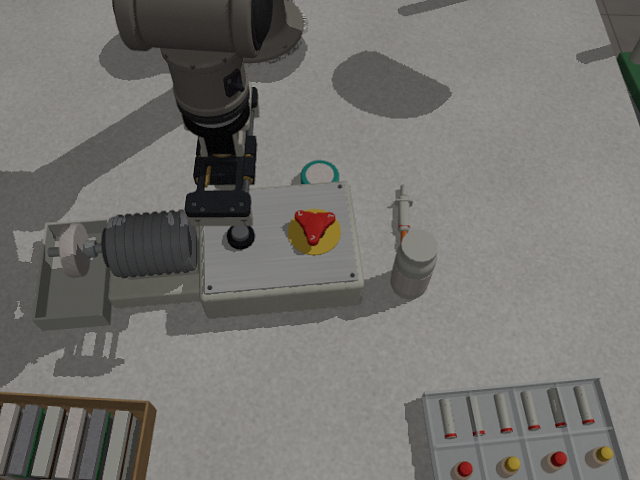

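The scene view matches the start: the head is at rest (315,230), the reset button is out (240,235), and the jar, tin and syringe are unmoved. The arm hides the dropper, but it never went near it.

```bash
python3 -c "from bench import *;print(hand_in())"
```

```text
the job is handed in; nothing more can be done
None
```

The stop was pressed in and latched, twisted free and left to turn back, then the reset was pushed fully in and let go; the job is handed in at about 15.5 s of the 58 s allowed, and no verdict came back.

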